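# Start the bamboo steamer on its warmer

## Robot

A 6-joint arm with a two-finger parallel gripper is mounted at the origin on the work surface. World frame = base frame: x ahead of the robot, y to its left, z up, the work surface at z = 0. Lengths are in m, angles in rad, forces in N, time in s.
With the tool pointing down it reaches from about 0.225 to 0.725 m from the base axis. Payload 3.1 kg.
Tool frame: the origin (TCP) lies midway between the tips of the shut fingers; the grasp point (between the pads) lies 19 mm behind it; z points along the fingers, y is the line along which they close (so a half turn about z gives the same grasp; the last joint's range is limited). The gripper opens to 85 mm and grips with 20 to 120 N. Pads are 22 mm wide; open, the fingers measure 114 mm over their backs; the gripper's body (76 mm by 85 mm) begins 54 mm behind the grasp point. The pads swing forward as they close: fully open they stand 13 mm farther back than shut.
Start: joints at [-1.266, 0.048, 0.099, 1.622, 0, 1.443], TCP at [0.22, -0.477, 0.231] pointing down, gripper open.
Joint ranges: [-2.91, 2.91], [-0.99, 1.94], [-1.21, 1.42], [-2.12, 2.29], [-1.49, 1.47], [-3.14, 3.14]. Speed limits (rad/s): [2.79, 2.79, 3.14, 3.14, 3.14, 3.14].

## Interface

Orientations are given as a rotation vector (axis times angle).
In Python, from rig import readout, optics, sign_off gives the robot as it stands.
- The arm moves only by the tool step_arm, never from a script. Its argument "motion" is a list of rows, each an object of numbers: "x", "y", "z": the shift along the tool's x, y, z as a fraction of full scale; "rx", "ry", "rz": the turn, a rotation vector about the tool's x, y, z as a fraction of full scale. In form: [{"x": .., "y": .., "z": .., "rx": .., "ry": .., "rz": ..}, ...]. A call has 1 to 8 rows; each row shifts and turns the commanded pose from where the row before left it, along the tool's axes as they then stand; what a row does not reach is not made up. Full scale, the value 1, is 5 cm for a shift and 6 degrees for a turn. A row lasts 1/8 s, in which the tool goes at most 62.5 mm and 10.7 degrees, less where a joint would pass 70% of its speed; a pose out of reach is approached as far as the arm can. A call with a number of a shift or a turn outside -1 to 1 is refused whole. A call with a gripper value outside its range is refused whole. "hand" is the closure, from 0 (fully open) to 1 (shut), set as the call begins (left out, the last holds). The fingers move at their own pace and stop on an object; the grip force is fixed at half the most. Time passes only in rows, so rows that do not move let the fingers close. It gives the time, the measured TCP pose, the force, the opening and the grip force at its end, in the units of the state.
- readout.get_state(): the state, without advancing time (a new reading comes with each control period).
- optics.read_camera(name): name is "side" or "top" or "wrist"; returns a dict with "img" (384x512x3 uint8, red, green, blue), "K" (3x3 intrinsics, pixels), "k1" (the pictures are not rectified: a ray, as slopes to the right and down, at radius r is drawn at 1 + k1 r^2 times it, then the intrinsics apply), "R" (3x3) and "t" (3): a world point X has camera coordinates R X + t. Camera axes: x right, y down, z forward; pixel columns grow to the right and rows downward; lengths in m; the calibration is good to about 2 mm. A picture is of the moment at which its call begins. There is no depth.
- sign_off(): hands the job in; it is judged then, once.
The state is a dict: "time": time; "joint_positions": joint angles; "qvel": joint speeds; "joint_torque": joint torques, N m; "tcp_pos": TCP position; "eef_rot": TCP orientation; "force": force on the tool from outside, world axes, zero at the start; "torque": the same for the moment, N m; "width": finger opening in m; "finger_force": force on a finger pad.
Only numpy, scipy, OpenCV 4.12 (cv2) and the standard library are available. Lean on these libraries where they do the work, as an engineer would, in place of code of your own. Each camera call takes 0.05 s, during which the arm holds its last target. There are 200 camera calls.

## Task

Get the bamboo steamer going: first put its lid on squarely, then, with the warmer's red push-push power switch out (off), press the green key fully so that it stays down and the amber one pops up, and last click the red switch in so that it stays in (on). The switch may be in or out when you arrive, and looks much the same either way, so feel how high its cap stands; never press a key while it is in. Leave the steamer where it stands and do not knock the plate, the spoon rest or the teacup about.

Things in the scene. Friction and masses are not known exactly. Their poses are not given: they have to be found in the camera images.
- warmer: White low box with a black control panel, 220 mm (x) by 380 mm (y) by 70 mm high, fixed. Origin: centre of its underside; x points away from the robot at yaw 0. The steamer stands on its +y half, centred at (0, +100) mm; the panel is its -y half: red switch centred at (+55, -100), the three keys at x = -50 mm and y = -55, -100, -145, in an order that varies. Top face 70 mm above the origin.
- power (a joint): Red push-push power switch, pushed straight down, depth in m: rests at 0 (out, off) or latched at 0.005 to 0.006 (in, on); hard stop at 0.0138. Each slow push (20 mm/s or less) to beyond 0.012 and release flips it; short of 0.009 changes nothing. Spring 3 to 4.5 N (met at once on touching the cap), 7 to 10 N in all from mid-stroke at 20 mm/s, so a force stop under 12 N comes too early.
- power_top (a point): Centre of the top of the red switch cap, a disc 48 mm across. Out: 94 mm above the warmer's origin; in: 88 to 89 mm. A steel collar 68 mm across and 8 mm high round it stays below the cap at full stroke.
- key_green (a joint): Green key of the interlocked bank of three: 0 is up, about 0.008 is latched down, 0.0092 is the end of its stroke (m, grows downward). Springs up with 2 to 3 N; pushing it past its click takes 5 to 7 N (force stop: 10 N or more) and it then stays down by itself, and the key that was down before pops up. Half a stroke does not latch.
- key_amber (a joint): Amber (orange) key of the interlocked bank of three: 0 is up, about 0.008 is latched down, 0.0092 is the end of its stroke (m, grows downward). Springs up with 2 to 3 N; pushing it past its click takes 5 to 7 N (force stop: 10 N or more) and it then stays down by itself, and the key that was down before pops up. Half a stroke does not latch. It is the one that is down at the start.
- key_white (a joint): White key of the interlocked bank of three: 0 is up, about 0.008 is latched down, 0.0092 is the end of its stroke (m, grows downward). Springs up with 2 to 3 N; pushing it past its click takes 5 to 7 N (force stop: 10 N or more) and it then stays down by itself, and the key that was down before pops up. Half a stroke does not latch.
- key_green_top (a point): Centre of the top face of the green key, 62 mm (along the warmer's x) by 30 mm. Up: 88 mm above the warmer's origin; latched: 80 mm. The keys stand 45 mm apart, centre to centre.
- key_amber_top (a point): The same for the amber (orange) key.
- key_white_top (a point): The same for the white key.
- steamer: Round open bamboo basket, 150 mm across, 65 mm high, wall 6 mm, 0.35 kg, loose on the warmer. Origin: centre of its underside; rim at z = 65 mm.
- lid: Round bamboo lid, 0.18 kg, lying upright on the table. Origin: centre of its underside. A plug 120 mm across and 10 mm high (it drops inside the basket's rim with 9 mm to spare all round) under a disc 158 mm across, from z = 10 to 22 mm, with cross slats up to 26 mm; on top a wooden grip bar 75 mm long (along the lid's x), 16 mm wide (y), from z = 22 to 56 mm. Seated, its origin is 55 mm above the steamer's.
- plate: White melamine plate, 170 mm across, 14 mm high, on the table to the left. Bystander. Origin: centre of the underside.
- spoon_rest: Blue ceramic spoon rest, 105 by 70 by 16 mm, on the table to the right. Bystander. Origin: centre of the underside.
- teacup: Blue teacup, 72 mm across, 60 mm high, on the table to the left, near the robot. Bystander. Origin: centre of the underside.
Things that resemble listed ones, but are neither listed nor needed, are in the scene too. What is shaped like the lid but blue, pink or yellow is not meant.

How it is judged:
On the way, in this order (a step that is already met when the one before it is completed fails the run):
1. the lid sits squarely on the steamer (horizontal distance between lid and steamer below 0.012 m and z of lid in the frame of steamer between 0.051 and 0.059 m and angle between lid's own z axis and vertical below 0.06 rad), for 0.2 s.
2. with the lid on and the power switch out, the green key is latched down and the amber and white keys are up (all of step 1 and value of joint key_green above 0.0065 m and value of joint each of key_amber, key_white, power below 0.002 m), for 0.2 s.
3. with the lid on and the green key still down, the power switch is latched in (all of step 1 and value of joint key_green above 0.0065 m and value of joint each of key_amber, key_white below 0.002 m and value of joint power between 0.0038 and 0.0075 m), for 0.2 s.
At the end, for the whole second after the job is handed in: The lid sits on the steamer (centres within 12 mm, level within 0.06 rad, lid origin 51 to 59 mm above the steamer's), the steamer is within 20 mm of its start, lid and steamer at rest; green key down (beyond 6.5 mm), amber and white up (under 2 mm); power switch latched in (3.8 to 7.5 mm) (all of step 3 and linear speed of each of lid, steamer below 0.02 m/s and distance of steamer from where it was at the start of the episode below 0.02 m); the robot touches nothing.
It fails at once if a key travels while the power switch is in (value of joint power above 0.003 m and (value of joint key_green between 0.0025 and 0.006 m or value of joint key_amber between 0.0025 and 0.006 m or value of joint key_white between 0.0025 and 0.006 m)).
It fails at once if the steamer is pushed more than 25 mm from its place (distance of steamer from where it was at the start of the episode above 0.025 m).
It fails at once if the plate, the spoon rest or the teacup is moved more than 25 mm (distance of any of plate, spoon_rest, teacup from where it was at the start of the episode above 0.025 m).
It also fails if it takes over 67 s, if anything falls off the work surface, if the arm or the gripper's body presses on something with over 40 N, if the wrist force passes 120 N, or if a joint passes its speed limit or range.

## Working session

There is one attempt and no reset: what is moved stays moved. The work goes in short steps, Python scripts to look and compute and a tool call to move; the robot and the scene stay as the last step left them, time stands still between calls to the robot, and variables do not carry over. Pictures are saved under pics/ and viewed, at most 10 in all, crops included, and the job is handed in when it is done.

Besides the shell and the picture viewer there is one more tool, called after "Emit:" as name([rows], argument=value, ...), one row to a line, values as JSON. step_arm: Moves the arm, as the interface text tells. Its arguments: {"type":"object","properties":{"motion":{"type":"array","items":{"type":"object","properties":{"x":{"type":"number"},"y":{"type":"number"},"z":{"type":"number"},"rx":{"type":"number"},"ry":{"type":"number"},"rz":{"type":"number"}}}},"hand":{"type":"number"}},"required":["motion"]}

```bash
ls; mkdir -p pics; cat > h.py <<'E'
import numpy as np, cv2
from rig import readout, optics, sign_off
def cam(n,save=None):
    c=optics.read_camera(n)
    if save: cv2.imwrite('pics/'+save,c['img'][:,:,::-1])
    np.savez('/tmp/'+n+'.npz',**{k:np.array(v) for k,v in c.items()})
    return c
def ray(c,u,v):
    K=np.array(c['K']);d=np.array([(u-K[0,2])/K[0,0],(v-K[1,2])/K[1,1]])
    s=d.copy()
    for _ in range(20): s=d/(1+float(c['k1'])*(s@s))
    R=np.array(c['R']);t=np.array(c['t'])
    return -R.T@t, R.T@np.r_[s,1]
def onz(c,u,v,z):
    o,d=ray(c,u,v); return o+d*(z-o[2])/d[2]
def proj(c,X):
    p=np.array(c['R'])@np.array(X)+np.array(c['t']); s=p[:2]/p[2]; s=s*(1+float(c['k1'])*(s@s))
    K=np.array(c['K']); return np.array([K[0,0]*s[0]+K[0,2],K[1,1]*s[1]+K[1,2]])
E
python3 - <<'E'
from h import *
a=cam('top')['img'];b=cam('side')['img']
cv2.imwrite('pics/top1.png',cv2.resize(a,(800,600),interpolation=cv2.INTER_CUBIC)[:,:,::-1])
cv2.imwrite('pics/side1.png',b[:,:,::-1])
print(readout.get_state())
E
```

```text
pics
{'time': 0.1, 'joint_positions': array([-1.26580409e+00,  4.86470339e-02,  9.77392945e-02,  1.62202447e+00,
       -2.95613125e-05,  1.44298644e+00]), 'qvel': array([ 0.00066484, -0.0002086 ,  0.00317098,  0.00010229, -0.00026523,
        0.00015877]), 'joint_torque': array([ 2.25379204e-03, -3.39851224e+01,  3.20936000e+01,  1.58023182e-02,
       -1.85951812e-04,  4.94089164e-06]), 'tcp_pos': array([ 0.21999681, -0.47605694,  0.23024203]), 'eef_rot': array([-3.06624443e+00, -6.74094061e-01,  3.42859361e-04]), 'force': array([-0.3788679 ,  0.20971117,  0.11011855]), 'torque': array([-0.01128226, -0.03970863,  0.00792546]), 'finger_force': 0.0, 'width': 0.0853598273329453}
```

View pics/top1.png

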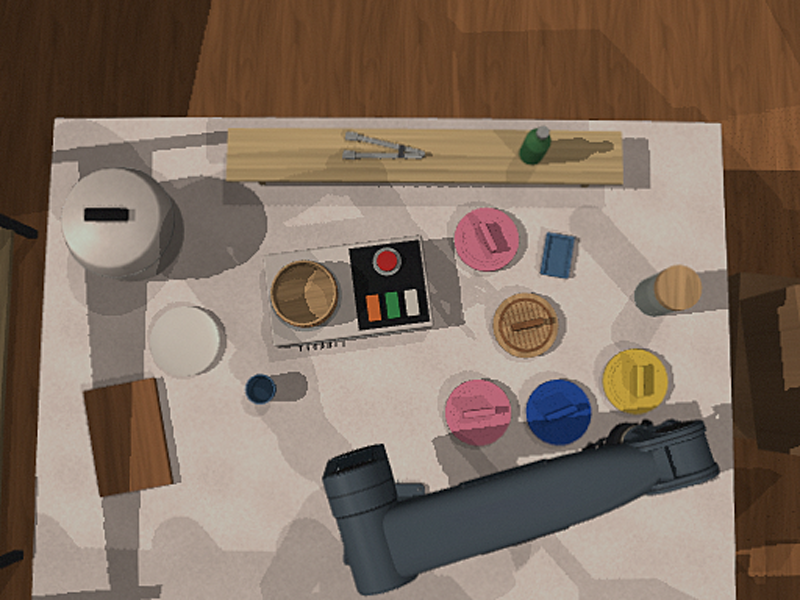

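View pics/side1.png

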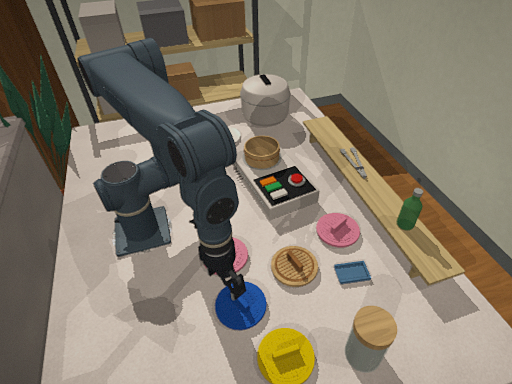

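The top view (800 px wide) shows these lid-shaped things: bamboo (527,324), pink (488,239) and (478,411), blue (558,411), yellow (636,380). The large pot at (115,225) is something else. I choose the bamboo one at (527,324). The steamer is at (304,293), the red switch at (387,261), and the keys amber/green/white at (373,307), (392,304), (411,302).

```bash
python3 - <<'E'
from h import *
c=dict(np.load('/tmp/top.npz')); a=c['img']
p=a[140:240,165:365]
cv2.imwrite('pics/crop1.png',cv2.resize(p,None,fx=4,fy=4,interpolation=cv2.INTER_CUBIC)[:,:,::-1])
E
```

```text
(no output)
```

View pics/crop1.png

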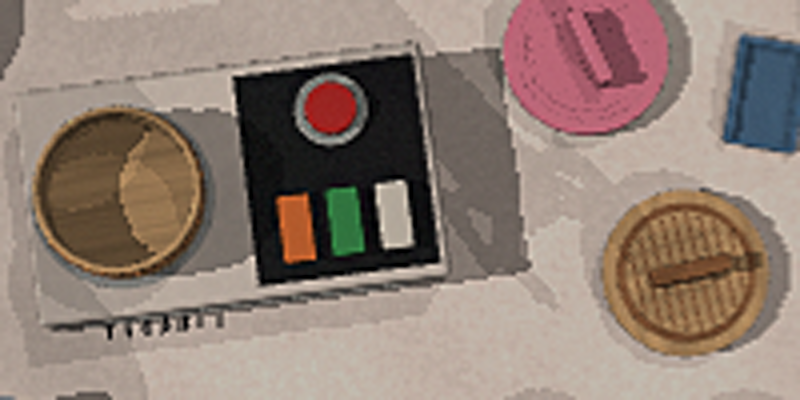

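The crop confirms the bamboo lid: disc centre (685,272), grip bar from about (652,277) to (733,262). Steamer rim centre (119,192), red cap (330,107), amber (297,229), green (346,221), white (395,215).

```bash
cat > m.py <<'E'
from h import *
c=dict(np.load('/tmp/top.npz'))
f=lambda x,y,z: onz(c,165+x/4,140+y/4,z)
P={}
for n,x,y,z in [('lid',685,272,.018),('g1',652,277,.056),('g2',733,262,.056),('steamer',119,192,.135),('red',330,107,.091),('amber',297,229,.08),('green',346,221,.088),('white',395,215,.088)]:
    P[n]=f(x,y,z); print(n,P[n].round(4))
d=P['g2']-P['g1']; print('bar',np.linalg.norm(d),np.degrees(np.arctan2(d[1],d[0])),((P['g1']+P['g2'])/2).round(4))
d=P['steamer']-P['white'];print(np.linalg.norm(d))
# fit warmer
L=np.array([[0,.1],[.055,-.1],[-.05,-.055],[-.05,-.1],[-.05,-.145]]);W=np.array([P[k][:2] for k in ['steamer','red','amber','green','white']])
l=L-L.mean(0);w=W-W.mean(0);th=np.arctan2((l[:,0]*w[:,1]-l[:,1]*w[:,0]).sum(),(l*w).sum())
R=np.array([[np.cos(th),-np.sin(th)],[np.sin(th),np.cos(th)]]);o=W.mean(0)-R@L.mean(0)
print('yaw',np.degrees(th),'o',o,'fit',(L@R.T+o).round(4),'res',(W-L@R.T-o).round(4))
E
python3 m.py; python3 - <<'E'
from scipy.spatial.transform import Rotation as R
print(R.from_rotvec([-3.06624443e+00, -6.74094061e-01,  3.42859361e-04]).as_matrix().round(3))
E
```

```text
lid [ 0.4738 -0.3387  0.018 ]
g1 [ 0.4657 -0.3016  0.056 ]
g2 [ 0.4801 -0.377   0.056 ]
steamer [0.5318 0.1826 0.135 ]
red [ 0.6166 -0.0033  0.091 ]
amber [0.5056 0.0261 0.08  ]
green [ 0.5124 -0.0186  0.088 ]
white [ 0.5181 -0.0631  0.088 ]
bar 0.07675062991089855 -79.1907361521134 [ 0.4729 -0.3393  0.056 ]
0.25054737330160415
yaw 8.515350644025139 o [0.54680667 0.08685951] fit [[ 0.532   0.1858]
 [ 0.616  -0.0039]
 [ 0.5055  0.0251]
 [ 0.5122 -0.0194]
 [ 0.5188 -0.0639]] res [[-0.0002 -0.0032]
 [ 0.0006  0.0006]
 [ 0.0001  0.001 ]
 [ 0.0002  0.0008]
 [-0.0007  0.0008]]
[[ 0.908  0.419 -0.001]
 [ 0.419 -0.908  0.002]
 [ 0.    -0.002 -1.   ]]
```

Emit:
step_arm([
  {"x": 0.96,"y": -0.06},
  {"x": 0.96,"y": -0.06},
  {"x": 0.96,"y": -0.06},
  {"x": 0.96,"y": -0.06},
  {"x": 0.96,"y": -0.06},
  {"x": 0.96,"y": -0.06},
  {"rz": -1,"z": 0.5},
  {"rz": -1,"z": 0.5},
], hand=0)

```text
schema error: expected keys x, y, z, rx, ry, rz
```

Emit:
step_arm([
  {"rz": -1},
  {"rz": -1},
  {"rz": -1},
  {"rz": -1},
  {"rz": -1},
  {"rz": -1},
  {"rz": -1},
  {"rz": -1},
])

```text
schema error: expected keys x, y, z, rx, ry, rz
```

Emit:
step_arm([
  {"rz": -1},
  {"rz": -1},
  {"rz": -0.7},
  {"z": 0.2},
  {},
])

```text
schema error: expected keys x, y, z, rx, ry, rz
```

```bash
python3 - <<'E'
from h import *
c=cam('wrist'); cv2.imwrite('pics/w1.png',c['img'][:,:,::-1])
print(proj(c,[.4733,-.339,.056]),proj(c,[.4657,-.3016,.056]),proj(c,[.4801,-.377,.056]))
E
```

```text
[ 229.92831585 -181.1504919 ] [ 183.50759154 -193.72852983] [ 276.03245148 -166.72381634]
```

View pics/w1.png

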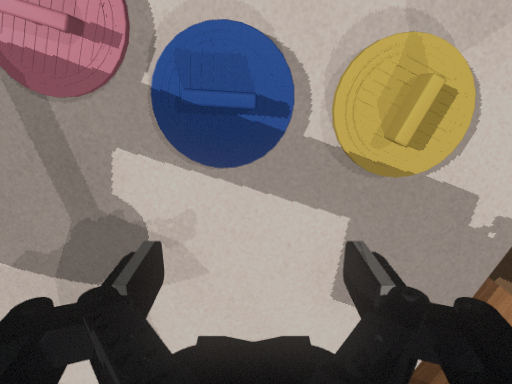

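All keys are required in each row, so nothing moved; the wrist view still shows the blue, pink and yellow lids near the start pose. I'm resending the moves with full rows.

Emit:
step_arm([
  {"x": 0.96,"y": -0.06,"z": 0,"rx": 0,"ry": 0,"rz": 0},
  {"x": 0.96,"y": -0.06,"z": 0,"rx": 0,"ry": 0,"rz": 0},
  {"x": 0.96,"y": -0.06,"z": 0,"rx": 0,"ry": 0,"rz": 0},
  {"x": 0.96,"y": -0.06,"z": 0,"rx": 0,"ry": 0,"rz": 0},
  {"x": 0.96,"y": -0.06,"z": 0,"rx": 0,"ry": 0,"rz": 0},
  {"x": 0.96,"y": -0.06,"z": 0,"rx": 0,"ry": 0,"rz": 0},
  {"x": 0,"y": 0,"z": 0.5,"rx": 0,"ry": 0,"rz": -1},
  {"x": 0,"y": 0,"z": 0.5,"rx": 0,"ry": 0,"rz": -1},
], hand=0)

```text
time: 1.15
tcp_pos: [0.4749, -0.3388, 0.1804]
eef_rot: [2.978, 0.999, -0.0]
force: [0.2, -0.3, 0.3]
width: 0.0854
finger_force: 0.0
```

Emit:
step_arm([
  {"x": 0,"y": 0,"z": 0,"rx": 0,"ry": 0,"rz": -1},
  {"x": 0,"y": 0,"z": 0,"rx": 0,"ry": 0,"rz": -1},
  {"x": 0,"y": 0,"z": 0,"rx": 0,"ry": 0,"rz": -1},
  {"x": 0,"y": 0,"z": 0,"rx": 0,"ry": 0,"rz": -1},
  {"x": 0,"y": 0,"z": 0,"rx": 0,"ry": 0,"rz": -1},
  {"x": 0,"y": 0,"z": 0,"rx": 0,"ry": 0,"rz": -1},
  {"x": 0,"y": 0,"z": 0,"rx": 0,"ry": 0,"rz": -1},
  {"x": 0,"y": 0,"z": 0,"rx": 0,"ry": 0,"rz": -1},
])

```text
time: 2.15
tcp_pos: [0.4738, -0.3392, 0.1807]
eef_rot: [-2.315, -2.122, 0.0]
force: [1.1, -0.1, 0.3]
width: 0.0852
finger_force: 0.0
```

Emit:
step_arm([
  {"x": 0,"y": 0,"z": 0,"rx": 0,"ry": 0,"rz": -1},
  {"x": 0,"y": 0,"z": 0,"rx": 0,"ry": 0,"rz": -1},
  {"x": 0,"y": 0,"z": 0,"rx": 0,"ry": 0,"rz": -0.7},
  {"x": 0,"y": 0,"z": 0,"rx": 0,"ry": 0,"rz": 0},
])

```text
time: 2.65
tcp_pos: [0.4739, -0.3393, 0.1808]
eef_rot: [-1.999, -2.422, -0.0]
force: [-0.3, 1.2, 0.5]
width: 0.0857
finger_force: 0.0
```

```bash
python3 - <<'E'
from h import *
c=cam('wrist'); cv2.imwrite('pics/w2.png',c['img'][:,:,::-1])
print(proj(c,[.4733,-.339,.056]),proj(c,[.4657,-.3016,.056]),proj(c,[.4801,-.377,.056]))
E
```

```text
[252.81507019 177.19342069] [252.38640424 134.27747478] [252.24345024 217.23157348]
```

View pics/w2.png

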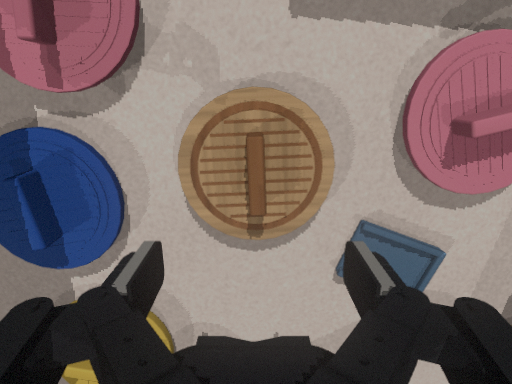

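The wrist view shows the bamboo lid, disc centre about (257,163). The bar top runs from (256,133) to (258,213). The spoon rest at (393,265) is clear of the fingers.

```bash
python3 - <<'E'
from h import *
c=dict(np.load('/tmp/wrist.npz'))
for u,v,z in [(257,163,.020),(256,133,.056),(258,213,.056)]: print(onz(c,u,v,z).round(4))
from scipy.spatial.transform import Rotation as R
M=R.from_rotvec(readout.get_state()['eef_rot']).as_matrix(); print(M.round(3), readout.get_state()['tcp_pos'])
print(c['t'],(-c['R'].T@c['t']))
E
```

```text
[ 0.4764 -0.3335  0.02  ]
[ 0.4685 -0.2999  0.056 ]
[ 0.4845 -0.3718  0.056 ]
[[-0.19   0.982 -0.001]
 [ 0.982  0.19   0.001]
 [ 0.001 -0.    -1.   ]] [ 0.47392217 -0.33929402  0.18085586]
[-0.40051609 -0.42870181  0.20663891] [ 0.45980137 -0.26645687  0.32323591]
```

Emit:
step_arm([
  {"x": 0.06,"y": 0.05,"z": 0.75,"rx": 0,"ry": 0,"rz": 0},
  {"x": 0,"y": 0,"z": 0.75,"rx": 0,"ry": 0,"rz": 0},
  {"x": 0,"y": 0,"z": 0.75,"rx": 0,"ry": 0,"rz": 0},
  {"x": 0,"y": 0,"z": 0.5,"rx": 0,"ry": 0,"rz": 0},
  {"x": 0,"y": 0,"z": 0.25,"rx": 0,"ry": 0,"rz": 0},
  {"x": 0,"y": 0,"z": 0,"rx": 0,"ry": 0,"rz": 0},
])

```text
time: 3.45
tcp_pos: [0.4754, -0.3355, 0.0305]
eef_rot: [-1.998, -2.422, -0.0]
force: [-0.3, -0.1, 0.4]
width: 0.0856
finger_force: 0.0
```

Emit:
step_arm([
  {"x": 0,"y": 0,"z": 0,"rx": 0,"ry": 0,"rz": 0},
  {"x": 0,"y": 0,"z": 0,"rx": 0,"ry": 0,"rz": 0},
  {"x": 0,"y": 0,"z": 0,"rx": 0,"ry": 0,"rz": 0},
  {"x": 0,"y": 0,"z": 0,"rx": 0,"ry": 0,"rz": 0},
  {"x": 0,"y": 0,"z": 0,"rx": 0,"ry": 0,"rz": 0},
  {"x": 0,"y": 0,"z": 0,"rx": 0,"ry": 0,"rz": 0},
  {"x": 0,"y": 0,"z": 0,"rx": 0,"ry": 0,"rz": 0},
  {"x": 0,"y": 0,"z": 0,"rx": 0,"ry": 0,"rz": 0},
], hand=1)

```text
time: 4.45
tcp_pos: [0.4764, -0.3365, 0.0321]
eef_rot: [1.997, 2.423, -0.0]
force: [0.7, -0.0, 5.6]
width: 0.0147
finger_force: 62.4
```

Emit:
step_arm([
  {"x": 0,"y": 0,"z": -0.3,"rx": 0,"ry": 0,"rz": 0},
  {"x": 0,"y": 0,"z": -0.7,"rx": 0,"ry": 0,"rz": 0},
  {"x": 0,"y": 0,"z": -1,"rx": 0,"ry": 0,"rz": 0},
  {"x": 0,"y": 0,"z": -1,"rx": 0,"ry": 0,"rz": 0},
  {"x": 0,"y": 0,"z": -1,"rx": 0,"ry": 0,"rz": 0},
  {"x": 0.4,"y": 0.15,"z": 0,"rx": 0,"ry": 0,"rz": 0},
  {"x": 0.8,"y": 0.3,"z": 0,"rx": 0,"ry": 0,"rz": 0},
  {"x": 0.8,"y": 0.3,"z": 0,"rx": 0,"ry": 0,"rz": 0},
])

```text
time: 5.45
tcp_pos: [0.4929, -0.2287, 0.2294]
eef_rot: [-1.997, -2.42, -0.0]
force: [0.8, 0.5, -1.9]
width: 0.0148
finger_force: 61.7
```

Emit:
step_arm([
  {"x": 0.8,"y": 0.3,"z": 0,"rx": 0,"ry": 0,"rz": 0},
  {"x": 0.8,"y": 0.3,"z": 0,"rx": 0,"ry": 0,"rz": 0},
  {"x": 0.8,"y": 0.3,"z": 0,"rx": 0,"ry": 0,"rz": 0},
  {"x": 0.8,"y": 0.3,"z": 0,"rx": 0,"ry": 0,"rz": 0},
  {"x": 0.8,"y": 0.3,"z": 0,"rx": 0,"ry": 0,"rz": 0},
  {"x": 0.6,"y": 0.3,"z": 0,"rx": 0,"ry": 0,"rz": 0},
  {"x": 0.4,"y": 0.2,"z": 0,"rx": 0,"ry": 0,"rz": 0},
  {"x": 0,"y": 0,"z": 0,"rx": 0,"ry": 0,"rz": 0},
])

```text
time: 6.45
tcp_pos: [0.5429, 0.0358, 0.2292]
eef_rot: [-1.992, -2.425, 0.003]
force: [-0.0, 0.3, -2.2]
width: 0.0146
finger_force: 61.7
```

```bash
python3 - <<'E'
from h import *
c=cam('wrist'); cv2.imwrite('pics/w3.png',c['img'][:,:,::-1])
print(proj(c,[.5318,.1826,.135]),readout.get_state()['tcp_pos'])
E
```

```text
[280.2266821  -20.49381634] [0.54290399 0.03470635 0.22950358]
```

View pics/w3.png

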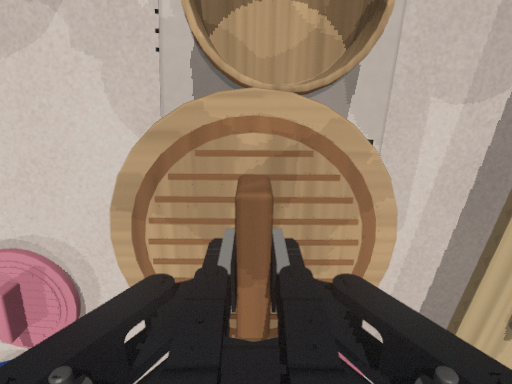

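The view shows the held lid level: disc edge at (111,222), (396,225) and (255,89). Beyond it is the steamer rim arc, outer edge at (182,5), (213,60), (288,94), (350,75) and (393,8).

```bash
python3 - <<'E'
from h import *
from scipy.optimize import least_squares
c=dict(np.load('/tmp/wrist.npz'))
def fit(pts,z,r):
    P=np.array([onz(c,u,v,z)[:2] for u,v in pts]); 
    s=least_squares(lambda p:np.hypot(*(P-p).T)-r,P.mean(0)+[0,.03]); return s.x.round(4),(s.fun*1e3).round(1)
t=readout.get_state()['tcp_pos']
print('lid',fit([(111,222),(396,225),(255,89),(157,130),(352,130)],t[2]-.0315+.016,.079),t)
print('st',fit([(182,5),(213,60),(288,94),(350,75),(393,8)],.135,.075))
E
```

```text
lid (array([0.5439, 0.0308]), array([ 0.9,  0.5,  1.3, -1.2, -0.7])) [0.54290399 0.03470635 0.22950358]
st (array([0.538 , 0.1847]), array([-0. , -0.9, -0.1,  1.4, -1.6]))
```

Emit:
step_arm([
  {"x": 0.5,"y": 0.07,"z": 0,"rx": 0,"ry": 0,"rz": 0},
  {"x": 0.8,"y": 0.12,"z": 0,"rx": 0,"ry": 0,"rz": 0},
  {"x": 0.8,"y": 0.12,"z": 0,"rx": 0,"ry": 0,"rz": 0},
  {"x": 0.6,"y": 0.08,"z": 0,"rx": 0,"ry": 0,"rz": 0},
  {"x": 0.3,"y": 0.05,"z": 0.3,"rx": 0,"ry": 0,"rz": 0},
  {"x": 0,"y": 0,"z": 0.4,"rx": 0,"ry": 0,"rz": 0},
  {"x": 0,"y": 0,"z": 0.3,"rx": 0,"ry": 0,"rz": 0},
  {"x": 0,"y": 0,"z": 0,"rx": 0,"ry": 0,"rz": 0},
])

```text
time: 7.5
tcp_pos: [0.5357, 0.184, 0.1785]
eef_rot: [-1.998, -2.421, 0.007]
force: [0.7, 0.4, -1.1]
width: 0.0146
finger_force: 61.7
```

```bash
python3 - <<'E'
from h import *
s=cam('side')['img'];c=dict(np.load('/tmp/side.npz')); u,v=proj(c,[.535,.185,.14]).astype(int);print(u,v)
p=s[v-50:v+50,u-65:u+65];cv2.imwrite('pics/s2.png',cv2.resize(p,None,fx=5,fy=5,interpolation=cv2.INTER_CUBIC)[:,:,::-1])
print(readout.get_state()['tcp_pos'],readout.get_state()['force'])
E
```

```text
260 144
[0.53650575 0.18424874 0.18005478] [-0.03879999 -0.07302805 -1.75225863]
```

View pics/s2.png

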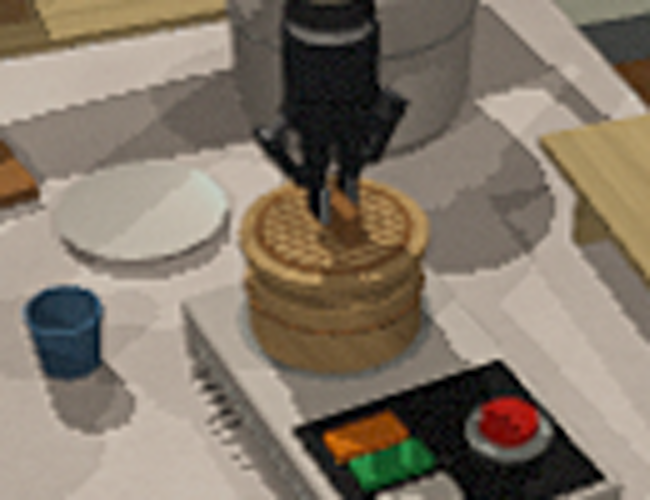

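The side crop shows the lid disc spanning 240–430 and the basket 247–423, so they're centred. Lowering.

Emit:
step_arm([
  {"x": 0,"y": 0,"z": 0.1,"rx": 0,"ry": 0,"rz": 0},
  {"x": 0,"y": 0,"z": 0.1,"rx": 0,"ry": 0,"rz": 0},
  {"x": 0,"y": 0,"z": 0.1,"rx": 0,"ry": 0,"rz": 0},
  {"x": 0,"y": 0,"z": 0.05,"rx": 0,"ry": 0,"rz": 0},
  {"x": 0,"y": 0,"z": 0,"rx": 0,"ry": 0,"rz": 0},
])

```text
time: 8.18
tcp_pos: [0.5369, 0.1852, 0.1635]
eef_rot: [-1.998, -2.424, 0.001]
force: [0.4, -0.2, -1.1]
width: 0.0149
finger_force: 61.7
```

Emit:
step_arm([
  {"x": 0,"y": 0,"z": 0.06,"rx": 0,"ry": 0,"rz": 0},
  {"x": 0,"y": 0,"z": 0.05,"rx": 0,"ry": 0,"rz": 0},
  {"x": 0,"y": 0,"z": 0,"rx": 0,"ry": 0,"rz": 0},
])

```text
time: 8.55
tcp_pos: [0.5369, 0.1852, 0.1579]
eef_rot: [-1.998, -2.424, 0.001]
force: [-0.1, -0.3, -1.9]
width: 0.0148
finger_force: 61.7
```

Emit:
step_arm([
  {"x": 0,"y": 0,"z": 0.03,"rx": 0,"ry": 0,"rz": 0},
  {"x": 0,"y": 0,"z": 0,"rx": 0,"ry": 0,"rz": 0},
])

```text
time: 8.8
tcp_pos: [0.5373, 0.1853, 0.1572]
eef_rot: [1.998, 2.424, 0.001]
force: [-0.2, 0.6, -0.6]
width: 0.0145
finger_force: 61.9
```

Emit:
step_arm([
  {"x": 0,"y": 0,"z": 0.03,"rx": 0,"ry": 0,"rz": 0},
  {"x": 0,"y": 0,"z": 0,"rx": 0,"ry": 0,"rz": 0},
])

```text
time: 9.05
tcp_pos: [0.5374, 0.1852, 0.1572]
eef_rot: [1.998, 2.423, 0.002]
force: [-1.6, -0.6, 5.7]
width: 0.015
finger_force: 62.6
```

Emit:
step_arm([
  {"x": 0,"y": 0,"z": 0,"rx": 0,"ry": 0,"rz": 0},
  {"x": 0,"y": 0,"z": 0,"rx": 0,"ry": 0,"rz": 0},
  {"x": 0,"y": 0,"z": 0,"rx": 0,"ry": 0,"rz": 0},
  {"x": 0,"y": 0,"z": 0,"rx": 0,"ry": 0,"rz": 0},
  {"x": 0,"y": 0,"z": 0,"rx": 0,"ry": 0,"rz": 0},
  {"x": 0,"y": 0,"z": -0.5,"rx": 0,"ry": 0,"rz": 0},
  {"x": 0,"y": 0,"z": -1,"rx": 0,"ry": 0,"rz": 0},
  {"x": 0,"y": 0,"z": -0.5,"rx": 0,"ry": 0,"rz": 0},
], hand=0)

```text
time: 10.05
tcp_pos: [0.538, 0.1854, 0.2584]
eef_rot: [1.997, 2.422, 0.005]
force: [0.4, -0.8, 0.2]
width: 0.0854
finger_force: 0.0
```

Emit:
step_arm([
  {"x": -0.5,"y": 0.1,"z": 0,"rx": 0,"ry": 0,"rz": 0},
  {"x": -0.8,"y": 0.16,"z": 0,"rx": 0,"ry": 0,"rz": 0},
  {"x": -0.8,"y": 0.16,"z": 0,"rx": 0,"ry": 0,"rz": 0},
  {"x": -0.8,"y": 0.16,"z": 0,"rx": 0,"ry": 0,"rz": 0},
  {"x": -0.7,"y": 0.14,"z": 0,"rx": 0,"ry": 0,"rz": 0},
  {"x": -0.4,"y": 0.09,"z": 0.5,"rx": 0,"ry": 0,"rz": 0},
  {"x": 0,"y": 0,"z": 0.5,"rx": 0,"ry": 0,"rz": 0},
  {"x": 0,"y": 0,"z": 0,"rx": 0,"ry": 0,"rz": 0},
], hand=1)

```text
time: 11.05
tcp_pos: [0.6134, -0.0036, 0.2023]
eef_rot: [-1.996, -2.42, 0.005]
force: [0.2, -0.5, 0.5]
width: 0.0002
finger_force: 0.0
```

```bash
python3 - <<'E'
from h import *
c=cam('wrist'); cv2.imwrite('pics/w4.png',c['img'][:,:,::-1])
print(proj(c,[.616,-.004,.091]),proj(c,[.5122,-.0194,.088]),proj(c,[.5355,.185,.147]),readout.get_state()['tcp_pos'])
E
```

```text
[256.88853857 182.98708655] [135.36589136 176.67292   ] [ 174.47218983 -162.84650102] [ 0.61427075 -0.00332962  0.20425379]
```

View pics/w4.png

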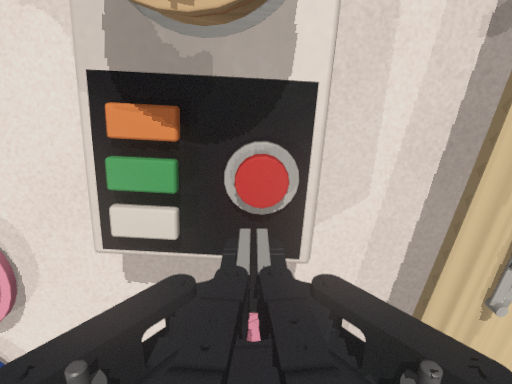

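Red cap centre is at (262,182), green key at (142,174), amber at (143,122), white at (145,221). The top-view estimates are off by about 4 mm in +x at most, so I correct for that and feel the switch.

Emit:
step_arm([
  {"x": 0,"y": 0.07,"z": 0.5,"rx": 0,"ry": 0,"rz": 0},
  {"x": 0,"y": 0,"z": 0.8,"rx": 0,"ry": 0,"rz": 0},
  {"x": 0,"y": 0,"z": 0.5,"rx": 0,"ry": 0,"rz": 0},
  {"x": 0,"y": 0,"z": 0.16,"rx": 0,"ry": 0,"rz": 0},
  {"x": 0,"y": 0,"z": 0,"rx": 0,"ry": 0,"rz": 0},
  {"x": 0,"y": 0,"z": 0,"rx": 0,"ry": 0,"rz": 0},
])

```text
time: 11.85
tcp_pos: [0.6199, -0.0027, 0.1097]
eef_rot: [1.996, 2.422, 0.003]
force: [-0.2, 0.6, -0.4]
width: -0.0001
finger_force: 0.0
```

Emit:
step_arm([
  {"x": 0,"y": 0,"z": 0.05,"rx": 0,"ry": 0,"rz": 0},
  {"x": 0,"y": 0,"z": 0.05,"rx": 0,"ry": 0,"rz": 0},
  {"x": 0,"y": 0,"z": 0.02,"rx": 0,"ry": 0,"rz": 0},
  {"x": 0,"y": 0,"z": 0,"rx": 0,"ry": 0,"rz": 0},
])

```text
time: 12.35
tcp_pos: [0.6183, -0.0027, 0.1011]
eef_rot: [-1.998, -2.424, 0.0]
force: [1.0, 0.4, 0.2]
width: 0.0001
finger_force: 0.0
```

Emit:
step_arm([
  {"x": 0,"y": 0,"z": 0.05,"rx": 0,"ry": 0,"rz": 0},
  {"x": 0,"y": 0,"z": 0.05,"rx": 0,"ry": 0,"rz": 0},
  {"x": 0,"y": 0,"z": 0,"rx": 0,"ry": 0,"rz": 0},
])

```text
time: 12.72
tcp_pos: [0.6182, -0.0027, 0.0958]
eef_rot: [-1.998, -2.424, 0.001]
force: [0.2, 0.2, 0.1]
width: -0.0003
finger_force: 0.0
```

Emit:
step_arm([
  {"x": 0,"y": 0,"z": 0.03,"rx": 0,"ry": 0,"rz": 0},
  {"x": 0,"y": 0,"z": 0.03,"rx": 0,"ry": 0,"rz": 0},
  {"x": 0,"y": 0,"z": 0,"rx": 0,"ry": 0,"rz": 0},
])

```text
time: 13.1
tcp_pos: [0.6184, -0.0027, 0.0931]
eef_rot: [-1.998, -2.424, 0.0]
force: [-0.2, -0.9, -0.5]
width: 0.0002
finger_force: 0.0
```

Emit:
step_arm([
  {"x": 0,"y": 0,"z": 0.03,"rx": 0,"ry": 0,"rz": 0},
  {"x": 0,"y": 0,"z": 0,"rx": 0,"ry": 0,"rz": 0},
])

```text
time: 13.35
tcp_pos: [0.6184, -0.0027, 0.0917]
eef_rot: [-1.998, -2.424, 0.0]
force: [0.2, 0.0, 0.7]
width: -0.0
finger_force: 0.0
```

Emit:
step_arm([
  {"x": 0,"y": 0,"z": 0.02,"rx": 0,"ry": 0,"rz": 0},
  {"x": 0,"y": 0,"z": 0,"rx": 0,"ry": 0,"rz": 0},
])

```text
time: 13.6
tcp_pos: [0.6185, -0.0027, 0.0907]
eef_rot: [-1.998, -2.424, 0.0]
force: [0.0, -0.4, -0.3]
width: 0.0003
finger_force: 0.0
```

Emit:
step_arm([
  {"x": 0,"y": 0,"z": 0.03,"rx": 0,"ry": 0,"rz": 0},
  {"x": 0,"y": 0,"z": 0,"rx": 0,"ry": 0,"rz": 0},
])

```text
time: 13.85
tcp_pos: [0.6184, -0.0027, 0.0891]
eef_rot: [-1.998, -2.424, 0.0]
force: [0.0, -0.4, 0.6]
width: -0.0003
finger_force: 0.0
```

No contact at 0.089, so the switch is in. I press it slowly once to release it.

Emit:
step_arm([
  {"x": 0,"y": 0,"z": 0.04,"rx": 0,"ry": 0,"rz": 0},
  {"x": 0,"y": 0,"z": 0.04,"rx": 0,"ry": 0,"rz": 0},
  {"x": 0,"y": 0,"z": 0.04,"rx": 0,"ry": 0,"rz": 0},
  {"x": 0,"y": 0,"z": 0.03,"rx": 0,"ry": 0,"rz": 0},
  {"x": 0,"y": 0,"z": 0,"rx": 0,"ry": 0,"rz": 0},
])

```text
time: 14.48
tcp_pos: [0.6185, -0.0027, 0.0817]
eef_rot: [1.998, 2.424, 0.0]
force: [-0.6, 1.6, 3.3]
width: 0.0
finger_force: 1.7
```

Emit:
step_arm([
  {"x": 0,"y": 0,"z": 0.02,"rx": 0,"ry": 0,"rz": 0},
  {"x": 0,"y": 0,"z": 0.02,"rx": 0,"ry": 0,"rz": 0},
  {"x": 0,"y": 0,"z": 0,"rx": 0,"ry": 0,"rz": 0},
])

```text
time: 14.85
tcp_pos: [0.6185, -0.0028, 0.0803]
eef_rot: [1.998, 2.424, 0.0]
force: [-2.2, -0.2, 6.0]
width: -0.0002
finger_force: 2.8
```

Emit:
step_arm([
  {"x": 0,"y": 0,"z": -0.05,"rx": 0,"ry": 0,"rz": 0},
  {"x": 0,"y": 0,"z": -0.05,"rx": 0,"ry": 0,"rz": 0},
  {"x": 0,"y": 0,"z": -0.05,"rx": 0,"ry": 0,"rz": 0},
  {"x": 0,"y": 0,"z": -0.05,"rx": 0,"ry": 0,"rz": 0},
  {"x": 0,"y": 0,"z": -0.03,"rx": 0,"ry": 0,"rz": 0},
  {"x": 0,"y": 0,"z": 0,"rx": 0,"ry": 0,"rz": 0},
  {"x": 0,"y": 0,"z": 0,"rx": 0,"ry": 0,"rz": 0},
])

```text
time: 15.72
tcp_pos: [0.6185, -0.0028, 0.0912]
eef_rot: [1.998, 2.424, -0.0]
force: [-0.3, -0.4, 2.8]
width: -0.0005
finger_force: 1.3
```

Force of 2.8 N at 0.0912, where there was none before: the cap now stands out (off). On to the green key.

Emit:
step_arm([
  {"x": 0,"y": 0,"z": -0.3,"rx": 0,"ry": 0,"rz": 0},
  {"x": 0,"y": 0,"z": -0.5,"rx": 0,"ry": 0,"rz": 0},
  {"x": 0.03,"y": -0.6,"z": 0,"rx": 0,"ry": 0,"rz": 0},
  {"x": 0.03,"y": -0.7,"z": 0,"rx": 0,"ry": 0,"rz": 0},
  {"x": 0.03,"y": -0.5,"z": 0,"rx": 0,"ry": 0,"rz": 0},
  {"x": 0,"y": -0.3,"z": 0.3,"rx": 0,"ry": 0,"rz": 0},
  {"x": 0,"y": 0,"z": 0.3,"rx": 0,"ry": 0,"rz": 0},
  {"x": 0,"y": 0,"z": 0,"rx": 0,"ry": 0,"rz": 0},
])

```text
time: 16.73
tcp_pos: [0.5139, -0.0181, 0.0998]
eef_rot: [-1.997, -2.422, 0.002]
force: [-0.1, 0.1, 0.1]
width: -0.0001
finger_force: 0.0
```

Emit:
step_arm([
  {"x": 0,"y": 0,"z": 0.1,"rx": 0,"ry": 0,"rz": 0},
  {"x": 0,"y": 0,"z": 0.06,"rx": 0,"ry": 0,"rz": 0},
  {"x": 0,"y": 0,"z": 0,"rx": 0,"ry": 0,"rz": 0},
])

```text
time: 17.1
tcp_pos: [0.5147, -0.0183, 0.0931]
eef_rot: [-1.998, -2.424, 0.0]
force: [-0.5, 0.3, 0.2]
width: 0.0001
finger_force: 0.0
```

Pressing the green key from 0.093 to about 0.079.

Emit:
step_arm([
  {"x": 0,"y": 0,"z": 0.06,"rx": 0,"ry": 0,"rz": 0},
  {"x": 0,"y": 0,"z": 0.05,"rx": 0,"ry": 0,"rz": 0},
  {"x": 0,"y": 0,"z": 0.05,"rx": 0,"ry": 0,"rz": 0},
  {"x": 0,"y": 0,"z": 0.05,"rx": 0,"ry": 0,"rz": 0},
  {"x": 0,"y": 0,"z": 0.05,"rx": 0,"ry": 0,"rz": 0},
  {"x": 0,"y": 0,"z": 0,"rx": 0,"ry": 0,"rz": 0},
  {"x": 0,"y": 0,"z": 0,"rx": 0,"ry": 0,"rz": 0},
])

```text
time: 17.98
tcp_pos: [0.5147, -0.0183, 0.0803]
eef_rot: [1.998, 2.424, 0.0]
force: [0.7, -0.1, 1.1]
width: -0.0002
finger_force: 0.6
```

Emit:
step_arm([
  {"x": 0,"y": 0,"z": 0.02,"rx": 0,"ry": 0,"rz": 0},
  {"x": 0,"y": 0,"z": 0.02,"rx": 0,"ry": 0,"rz": 0},
  {"x": 0,"y": 0,"z": 0.01,"rx": 0,"ry": 0,"rz": 0},
  {"x": 0,"y": 0,"z": 0,"rx": 0,"ry": 0,"rz": 0},
])

```text
time: 18.48
tcp_pos: [0.5147, -0.0184, 0.0788]
eef_rot: [1.998, 2.424, 0.001]
force: [-1.4, -0.0, 6.6]
width: -0.0003
finger_force: 3.0
```

Emit:
step_arm([
  {"x": 0,"y": 0,"z": -0.05,"rx": 0,"ry": 0,"rz": 0},
  {"x": 0,"y": 0,"z": -0.4,"rx": 0,"ry": 0,"rz": 0},
  {"x": 0,"y": 0,"z": -0.8,"rx": 0,"ry": 0,"rz": 0},
  {"x": -0.03,"y": 0.6,"z": 0,"rx": 0,"ry": 0,"rz": 0},
  {"x": -0.03,"y": 0.7,"z": 0,"rx": 0,"ry": 0,"rz": 0},
  {"x": -0.03,"y": 0.5,"z": 0,"rx": 0,"ry": 0,"rz": 0},
  {"x": 0,"y": 0.3,"z": 0,"rx": 0,"ry": 0,"rz": 0},
  {"x": 0,"y": 0,"z": 0,"rx": 0,"ry": 0,"rz": 0},
])

```text
time: 19.48
tcp_pos: [0.6185, -0.0026, 0.1389]
eef_rot: [-1.997, -2.423, 0.002]
force: [-0.8, -0.0, -0.8]
width: 0.0002
finger_force: 0.0
```

```bash
python3 - <<'E'
from h import *
w=cam('wrist')['img'];s=cam('side')['img']
p=cv2.resize(s[85:215,195:335],(420,390),interpolation=cv2.INTER_CUBIC)
q=w[:300,40:400][:,:,:]; q=cv2.resize(q,(380,317))
o=np.zeros((390,800,3),np.uint8);o[:,:420]=p;o[:317,420:]=q
cv2.imwrite('pics/c5.png',o[:,:,::-1]);print(readout.get_state()['tcp_pos'])
E
```

```text
[ 0.61764559 -0.002764    0.13947867]
```

View pics/c5.png

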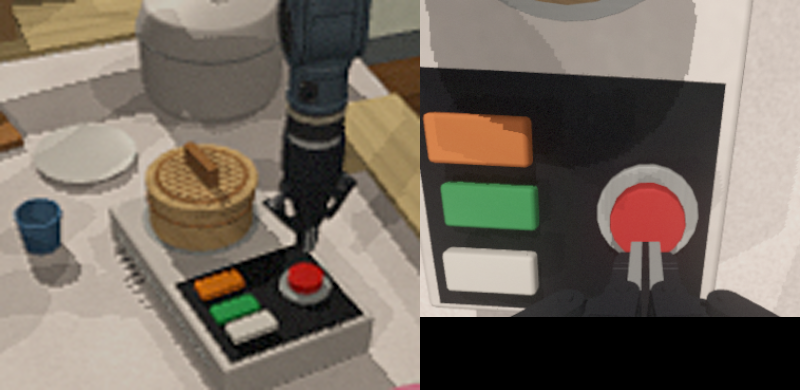

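The composite shows the lid seated at (202,180), the amber key now raised at (480,140), green lower at (490,205), and the red cap standing out under the fingers. Pressing the switch in.

Emit:
step_arm([
  {"x": 0,"y": 0,"z": 0.4,"rx": 0,"ry": 0,"rz": 0},
  {"x": 0,"y": 0,"z": 0.3,"rx": 0,"ry": 0,"rz": 0},
  {"x": 0,"y": 0,"z": 0.14,"rx": 0,"ry": 0,"rz": 0},
  {"x": 0,"y": 0,"z": 0,"rx": 0,"ry": 0,"rz": 0},
  {"x": 0,"y": 0,"z": 0,"rx": 0,"ry": 0,"rz": 0},
])

```text
time: 20.2
tcp_pos: [0.6189, -0.0028, 0.0991]
eef_rot: [1.998, 2.423, 0.001]
force: [1.2, 0.2, 0.5]
width: -0.0002
finger_force: 0.0
```

Emit:
step_arm([
  {"x": 0,"y": 0,"z": 0.04,"rx": 0,"ry": 0,"rz": 0},
  {"x": 0,"y": 0,"z": 0.04,"rx": 0,"ry": 0,"rz": 0},
  {"x": 0,"y": 0,"z": 0.04,"rx": 0,"ry": 0,"rz": 0},
  {"x": 0,"y": 0,"z": 0.04,"rx": 0,"ry": 0,"rz": 0},
  {"x": 0,"y": 0,"z": 0.04,"rx": 0,"ry": 0,"rz": 0},
  {"x": 0,"y": 0,"z": 0.04,"rx": 0,"ry": 0,"rz": 0},
  {"x": 0,"y": 0,"z": 0.04,"rx": 0,"ry": 0,"rz": 0},
  {"x": 0,"y": 0,"z": 0.03,"rx": 0,"ry": 0,"rz": 0},
])

```text
time: 21.2
tcp_pos: [0.6188, -0.0028, 0.0831]
eef_rot: [1.998, 2.424, 0.001]
force: [0.1, 0.5, 4.1]
width: 0.0
finger_force: 2.0
```

Emit:
step_arm([
  {"x": 0,"y": 0,"z": 0.03,"rx": 0,"ry": 0,"rz": 0},
  {"x": 0,"y": 0,"z": 0.03,"rx": 0,"ry": 0,"rz": 0},
  {"x": 0,"y": 0,"z": 0.02,"rx": 0,"ry": 0,"rz": 0},
  {"x": 0,"y": 0,"z": 0,"rx": 0,"ry": 0,"rz": 0},
])

```text
time: 21.7
tcp_pos: [0.6188, -0.0028, 0.0803]
eef_rot: [1.998, 2.423, 0.001]
force: [-2.2, -0.2, 8.4]
width: -0.0003
finger_force: 4.2
```

Hard stop reached. I release to 0.0912 and feel whether the cap stays in.

Emit:
step_arm([
  {"x": 0,"y": 0,"z": -0.05,"rx": 0,"ry": 0,"rz": 0},
  {"x": 0,"y": 0,"z": -0.05,"rx": 0,"ry": 0,"rz": 0},
  {"x": 0,"y": 0,"z": -0.05,"rx": 0,"ry": 0,"rz": 0},
  {"x": 0,"y": 0,"z": -0.05,"rx": 0,"ry": 0,"rz": 0},
  {"x": 0,"y": 0,"z": -0.03,"rx": 0,"ry": 0,"rz": 0},
  {"x": 0,"y": 0,"z": 0,"rx": 0,"ry": 0,"rz": 0},
  {"x": 0,"y": 0,"z": 0,"rx": 0,"ry": 0,"rz": 0},
])

```text
time: 22.58
tcp_pos: [0.6179, -0.0027, 0.0896]
eef_rot: [-1.998, -2.423, 0.001]
force: [0.5, 0.2, -0.4]
width: 0.0
finger_force: 0.0
```

Emit:
step_arm([
  {"x": 0,"y": 0,"z": -0.4,"rx": 0,"ry": 0,"rz": 0},
  {"x": 0,"y": 0,"z": -0.8,"rx": 0,"ry": 0,"rz": 0},
  {"x": 0,"y": 0,"z": -0.8,"rx": 0,"ry": 0,"rz": 0},
  {"x": 0,"y": 0,"z": 0,"rx": 0,"ry": 0,"rz": 0},
  {"x": 0,"y": 0,"z": 0,"rx": 0,"ry": 0,"rz": 0},
])

```text
time: 23.2
tcp_pos: [0.6183, -0.0027, 0.1898]
eef_rot: [-1.998, -2.424, 0.001]
force: [-0.6, 0.0, -1.1]
width: 0.0001
finger_force: 0.0
```

No force at 0.0896, so the switch is latched in, and the arm is clear. Handing in.

```bash
python3 -c "
from rig import sign_off
print(sign_off())"
```

```text
the job is handed in; nothing more can be done
None
```

I handed the job in at about 23 s; no verdict came back, but by feel and the last pictures the lid sits on the steamer, the green key is down with amber and white up, and the red switch (found in, so I clicked it out before pressing the key) is latched in.

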